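Shim the rocking governor stand

ROBOT

A 6-joint arm with a two-finger parallel gripper is mounted at the origin on the work surface. World frame = base frame: x ahead of the robot, y to its left, z up, the work surface at z = 0. Lengths are in mm, angles in rad, forces in N, time in s.
With the tool pointing down it reaches from about 350 to 975 mm from the base axis. Payload 7.1 kg.
Tool frame: the origin (TCP) lies at the very end of the fingers, on their centre line; the grasp point (between the pads) lies 19 mm behind it (ctrl.grip_depth is the distance from the TCP to the grasp point, in mm); x points along the fingers, z is the direction in which the jaws open and shut, and the axes are right-handed (so a half turn about x gives the same grasp; the last joint's range is limited). The gripper opens to 88 mm and grips with 3 to 60 N. Pads are 20 mm wide; open, the fingers measure 115 mm over their backs; the gripper's body (75 mm by 178 mm) begins 61 mm behind the grasp point.
Start: joints at [-1.285, 0.423, 1.63, -0, 1.089, -0.019], TCP at [187.582, -596.169, 222.675] pointing down, gripper open.
Joint ranges: [-3, 3], [-0.9, 2.11], [0.09, 2.58], [-1.31, 4.45], [0.11, 2.69], [-2.54, 2.54]. Speed limits (rad/s): [2.39, 2.39, 3.01, 3.14, 3.14, 3.14].

INTERFACE

Orientations are given as a rotation vector (axis times angle).
In Python, from workcell import ctrl gives the robot as it stands. The module is installed in compiled form; this text tells all that it offers.
- The arm moves only by the tool send_rows, never from a script. Its argument "rows" is a list of rows, each a list of 4 numbers: the shift along the tool's x, y, z in mm, then the turn about the tool's x in rad. In form: [[x, y, z, turn], ...]. A call has 1 to 10 rows; each row shifts and turns the pose as measured when the row begins, along the tool's axes as they then stand; what a row does not reach is not made up. A row lasts 1/12 s, in which the tool goes at most 41.7 mm and 7.16 degrees, less where a joint would pass 70% of its speed; a pose out of reach is approached as far as the arm can. A call with a gripper value outside its range is refused whole. "fingers" is the opening, from 0 (shut) to 1 (fully open), set as the call begins (left out, the last holds). The fingers move at their own pace and stop on an object; the grip force is fixed at half the most. Time passes only in rows, so rows that do not move let the fingers close. It gives the time, the measured TCP pose, the force and the opening at its end, in the units of the state.
- ctrl.get_obs(): the state, without advancing time (a new reading comes with each control period).
- ctrl.get_image(name): name is "scene" or "side" or "wrist"; returns a dict with "img" (480x640x3 uint8, red, green, blue), "depth" (480x640 float32, mm along the optical axis (not along the pixel's ray), 0 where there is no reading), "mtx" (3x3 intrinsics, pixels), "world_from_camera" (4x4, takes a point from camera to world coordinates). Camera axes: x right, y down, z forward; pixel columns grow to the right and rows downward; lengths in mm; the calibration is good to about 2 mm. A picture is of the moment at which its call begins.
- ctrl.close_job(): hands the job in, once; it reports no verdict.
The state is a dict: "t": time; "qpos": joint angles; "qvel": joint speeds; "joint_torque": joint torques, N m; "ee_pos": TCP position; "orientation": TCP orientation; "ft_force": force on the tool from outside, world axes, zero at the start; "moment": the same for the moment, N m; "width": finger opening in mm.
Only numpy, scipy, OpenCV 4.12 (cv2) and the standard library are available. Lean on these libraries where they do the work, as an engineer would, in place of code of your own. Each camera call takes 0.05 s, during which the arm holds its last target.

TASK

The grey governor test stand rocks because its short foot, the one under the round brass pad, does not reach the shelf when the stand is level. Push the red wedge shim, thin end first, along the shelf under that foot until the stand sits level and the rocking stops, then press down firmly on the brass pad with a fingertip to check that it stays level, and back away. Do not lift the shim or the stand, do not shove the stand along, and leave the other parts alone.

Things in the scene. Friction and masses are not known exactly. Their poses are not given: they have to be found in the camera images.
- stand: Loose governor test stand, 2.6 kg: grey cross base (arms 34 mm wide, tops 45 mm high) on four black rubber ball feet (36 mm diameter, 110 mm from the centre); on it a sheave wheel, 104 mm diameter, top 160 mm high, between plates, all within 70 mm of the centre. Origin: centre of the base, level with the soles of the good feet. z is up when level. Short foot on the -x arm, good feet on +x, +y, -y.
- rock_axis (a point): Point at stand (0, 0, 18) mm on the line through its +y and -y feet, about which it rocks. At the start the stand leans 0.073 rad on to the short foot, the good foot on +x 8 mm in the air; a few newtons at the short foot lift it. Level = all three good feet on the shelf; pushing the shim farther lifts other feet or shoves the stand.
- short_foot (a point): Lowest point of the short ball foot (36 mm diameter) at stand (-110, 0, 8) mm: it touches the shelf at the start and is 8 mm above the shelf when the stand is level.
- test_pad: Round brass pad, 36 mm diameter, 6 mm thick, fixed on the end of the arm straight above the short foot. Origin: centre of its underside, at stand (-110, 0, 46) mm; its top is 6 mm higher, about 52 mm above the shelf when level. It takes a press of 5 N or more.
- wedge: Loose red steel wedge shim on the shelf, 0.22 kg, 82 mm long (its x), 56 mm wide (its y). Origin: centre of its underside. The thin end (2 mm) is at x = +41 mm and points roughly to the short foot; the ramp rises evenly to 11.8 mm at x = -29 mm. The stand is level when the short foot is about over the wedge's origin (10 mm either way is good). Friction holds it where it is left.
- wedge_heel (a point): Middle of the flat back of the wedge's heel, the face to push, at wedge (-41, 0, 14) mm. The heel block is 28 mm tall, 12 mm thick, 56 mm wide.
- flyweight_a: Bystander: brass flyweight arm, 150 mm long, up to 26 mm tall. Origin: underside, mid-length.
- flyweight_b: Bystander: second brass flyweight arm, the same.
- spring: Bystander: chrome tension spring lying on the shelf, 120 mm long, 25 mm diameter. Origin: underside, mid-length.
- bushing: Bystander: black rubber pulley bushing, 52 mm diameter, 34 mm tall, with a bore. Origin: centre of its underside.
- sheave: Bystander: spare grey cast-iron sheave wheel lying flat, 136 mm diameter, 36 mm tall. Origin: centre of its underside.
- wrench: Bystander: steel wrench lying on the shelf. Origin: underside.
Not all that is in view belongs to the job. Of the things like the wedge, leave any that is blue; of the rest the larger one is meant.

How it is judged (in metres and radians):
On the way, in this order (a step that is already met when the one before it is completed fails the run):
1. the shim is under the short foot and the stand is level (angle between stand's own z axis and vertical below 0.018 rad and x of short_foot in the frame of wedge between -0.024 and 0.028 m and y of short_foot in the frame of wedge between -0.024 and 0.024 m), for 0.3 s.
2. the brass pad is pressed with 4 N or more and the stand stays level (all of step 1 and contact force between the fingers and test_pad above 4 N), for 0.2 s.
At the end, for the whole second after the job is handed in: the stand is level within 0.018 rad (about 1 degree) and at rest, its short foot resting on the shim's ramp, within 24 mm of the shim's centre line (all of step 1 and linear speed of each of stand, wedge below 0.01 m/s and contact force between wedge and stand above 0.3 N); the robot touches nothing.
It fails at once if the shim is lifted or tipped up (height (world z) of wedge above 0.012 m or angle between wedge's own z axis and vertical above 0.2 rad).
It fails at once if the stand is lifted or tipped (height (world z) of stand above 0.015 m or angle between stand's own z axis and vertical above 0.16 rad).
It fails at once if the stand is shoved more than 25 mm along the shelf (distance of stand from where it was at the start of the episode above 0.025 m).
It fails at once if another part is moved more than 15 mm (distance of any of flyweight_a, flyweight_b, spring, bushing, sheave, wrench from where it was at the start of the episode above 0.015 m).
It also fails if it takes over 48 s, if anything falls off the work surface, if the arm or the gripper's body presses on something with over 40 N, if the wrist force passes 120 N, or if a joint passes its speed limit or range.

## Working session

There is one attempt and no reset: what is moved stays moved. The work goes in short steps, Python scripts to look and compute and a tool call to move; the robot and the scene stay as the last step left them, time stands still between calls to the robot, and variables do not carry over. Pictures are saved under pics/ and viewed, and the job is handed in when it is done.

Besides the shell and the picture viewer there is one more tool, called after "Request:" in YAML: its name, and indented under it one key for each argument. send_rows: Moves the arm, as the interface text tells. Its arguments: {"type":"object","properties":{"rows":{"type":"array"},"fingers":{"type":"number"}},"required":["rows"]}

```bash
mkdir -p pics; cat > h.py <<'E'
import numpy as np, cv2
from workcell import ctrl
def grab(n,tag):
    d=ctrl.get_image(n); cv2.imwrite(f'pics/{tag}.png',d['img'][:,:,::-1]); np.savez(f'pics/{tag}.npz',**d); return d
def ray(d,u,v,z):
    K=d['mtx'];T=d['world_from_camera']
    r=T[:3,:3]@np.linalg.solve(K,[u,v,1.]);o=T[:3,3]
    return o+r*(z-o[2])/r[2]
def cloud(d):
    K=d['mtx'];T=d['world_from_camera'];D=d['depth']
    v,u=np.mgrid[:480,:640]
    p=np.stack([(u-K[0,2])/K[0,0]*D,(v-K[1,2])/K[1,1]*D,D],-1)
    return p@T[:3,:3].T+T[:3,3]
E
python3 - <<'E'
from h import *
for n in ['scene','side','wrist']:
    d=grab(n,n+'0'); print(n,d['world_from_camera'].round(2).tolist())
o=ctrl.get_obs(); print(o['t'],o['ee_pos'],o['orientation'],o['ft_force'],o['width'])
E
```

```text
scene [[0.2, 0.5, -0.84, 1599.59], [0.98, -0.09, 0.18, -135.11], [0.01, -0.86, -0.51, 707.99], [0.0, 0.0, 0.0, 1.0]]
side [[-0.82, -0.3, 0.49, -135.21], [-0.58, 0.44, -0.69, 1057.17], [-0.01, -0.85, -0.53, 798.14], [0.0, 0.0, 0.0, 1.0]]
wrist [[0.3, -0.92, -0.25, 256.93], [-0.95, -0.29, -0.08, -573.56], [-0.0, 0.27, -0.96, 383.4], [0.0, 0.0, 0.0, 1.0]]
0.15 [ 187.47280506 -595.77234189  222.07164736] [ 0.98256223  1.33907457 -0.98132901] [-0.19033321  0.52590888  1.14002906] 87.67253031708206
```

View pics/scene0.png

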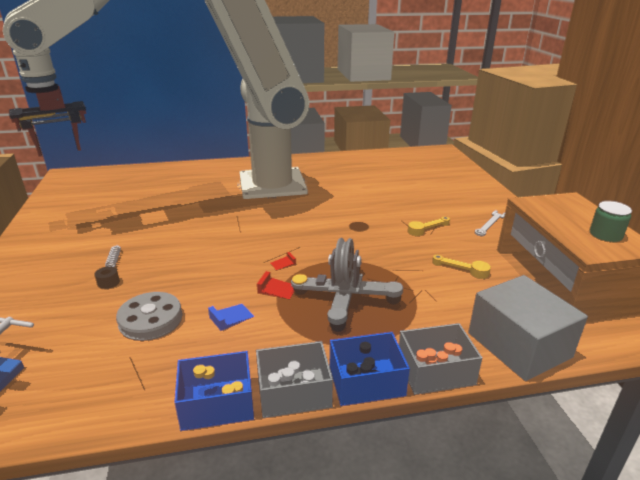

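View pics/side0.png

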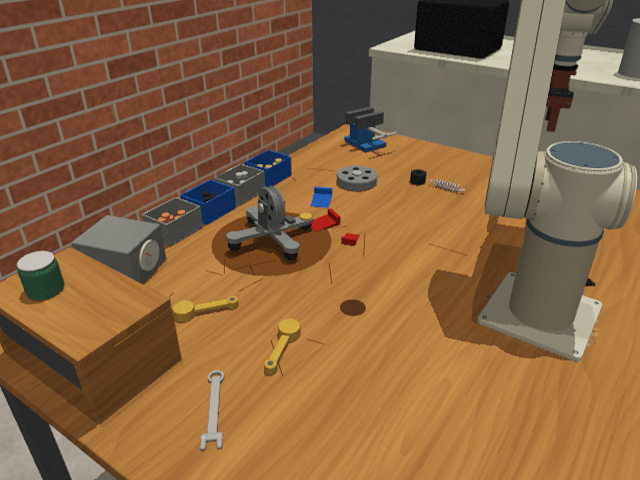

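View pics/wrist0.png

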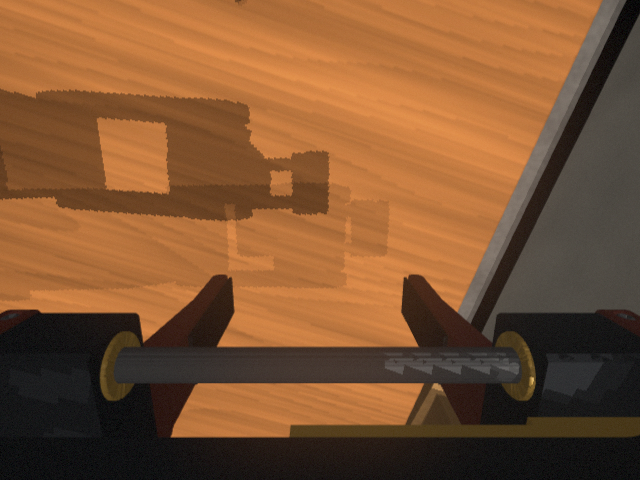

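Candidates in the scene view are the large red wedge at (276,287), a small red wedge at (285,261) and a blue wedge at (231,316). By the description I choose the large red one at (276,287), and I'll check it in a crop and measure it.

```bash
python3 - <<'E'
from h import *
for n,b in [('scene',(200,220,440,340)),('side',(200,170,380,270))]:
    d=dict(np.load(f'pics/{n}0.npz')); im=d['img']; x0,y0,x1,y1=b
    c=cv2.resize(im[y0:y1,x0:x1],None,fx=3.3 if n=='scene' else 4.4,fy=3.3 if n=='scene' else 4.4,interpolation=cv2.INTER_CUBIC)
    cv2.imwrite(f'pics/crop_{n}.png',c[:,:,::-1])
    P=cloud(d); hsv=cv2.cvtColor(im,cv2.COLOR_RGB2HSV).astype(int)
    red=((hsv[...,0]<4)|(hsv[...,0]>174))&(hsv[...,1]>190)&(hsv[...,2]>90)
    red[:y0]=0;red[y1:]=0;red[:,:x0]=0;red[:,x1:]=0
    k,l,s,ce=cv2.connectedComponentsWithStats(red.astype(np.uint8))
    for i in range(1,k):
        if s[i,4]<40: continue
        q=P[l==i]; print(n,'red',s[i],q.min(0).round(),q.max(0).round())
        if s[i,4]>250:
            w=q[q[:,2]<15]; print('ramp mean',w.mean(0)); hh=q[q[:,2]>18]; print('heel',hh.mean(0), cv2.minAreaRect(hh[:,:2].astype(np.float32)))
            print('all', cv2.minAreaRect(q[:,:2].astype(np.float32)))
    yel=(abs(hsv[...,0]-24)<5)&(hsv[...,1]>150)&(hsv[...,2]>150)
    yel[:y0]=0;yel[y1:]=0;yel[:,:x0]=0;yel[:,x1:]=0
    k,l,s,ce=cv2.connectedComponentsWithStats(yel.astype(np.uint8))
    for i in range(1,k):
        if s[i,4]<40: continue
        q=P[l==i]; print(n,'pad',s[i],ce[i],q.mean(0).round(1),q.min(0).round(),q.max(0).round(),ray(d,*ce[i],44))
E
```

```text
scene red [272 257  21  12 133] [500. -55.  -1.] [542.  -4.  10.]
scene red [259 273  10  12  41] [594. -97.  25.] [641. -72.  31.]
scene red [262 279  31  19 381] [ 598. -135.   -3.] [1600.  -18.  708.]
ramp mean [635.56704452 -51.55878114   5.89553357]
heel [1599.59200556 -135.11141557  707.99106523] ((1599.592041015625, -135.11141967773438), (0.0, 0.0), 0.0)
all ((1097.2509765625, -110.44074249267578), (71.33531188964844, 1003.3604736328125), 83.12169647216797)
scene pad [409 220  31   9 140] [421.96428571 223.96428571] [419.2 394.5  21.8] [395. 353.  14.] [448. 456.  29.] [457.45532463 377.07272451  44.        ]
scene pad [293 275  14   8  89] [299.13483146 278.28089888] [655.6  -3.7  42.9] [635. -19.  39.] [674.  12.  46.] [657.22424993  -3.88960982  44.        ]
side red [311 209  29  22 307] [-135.  -95.   -1.] [ 659. 1057.  798.]
ramp mean [622.64785733 -47.39316707   7.5367657 ]
heel [574.66526749 -26.3917733   61.1397392 ] ((268.9997253417969, 496.54443359375), (78.72319793701172, 1380.060302734375), 32.526580810546875)
all ((270.39422607421875, 495.78387451171875), (80.35986328125, 1382.83642578125), 32.52231216430664)
side red [342 234  17  11 136] [-135.  -52.    0.] [ 538. 1057.  798.]
side pad [300 213  12   6  60] [305.65       215.48333333] [6.50e+02 2.00e-01 4.44e+01] [634. -21.  41.] [671.  17.  49.] [ 6.50392499e+02 -3.14473704e-01  4.40000000e+01]
```

View pics/crop_scene.png

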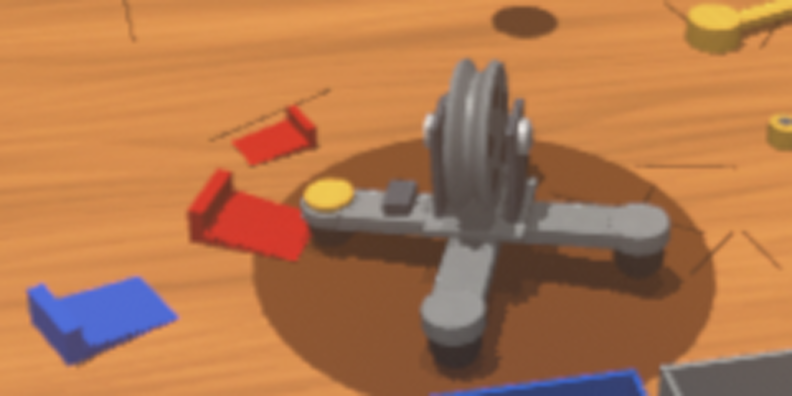

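View pics/crop_side.png

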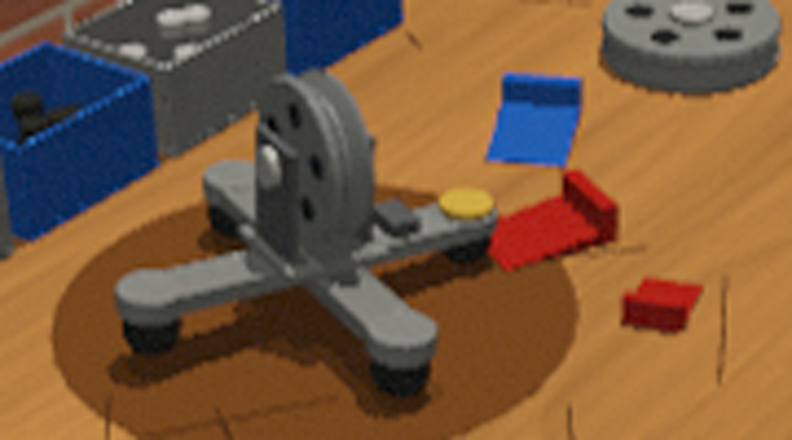

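The crop confirms it: the large red wedge lies with its thin end at the short foot under the brass pad, pixel (299,278). Next, the tool axes and the arm's direction.

```bash
python3 - <<'E'
from h import *
from scipy.spatial.transform import Rotation as R
o=ctrl.get_obs(); print(R.from_rotvec(o['orientation']).as_matrix().round(3),o['ee_pos'],o['qpos'].round(3) if hasattr(o['qpos'],'round') else o['qpos'])
d=dict(np.load('pics/scene0.npz'))
f=lambda x,y:(200+x/3.3,220+y/3.3)
print('+x end',ray(d,*f(640,218),50)); print('-y/+y end',ray(d,*f(455,308),45))
for n,p,z in [('heel top L',(192,211),28),('heel top R',(224,170),28),('thin near',(297,262),2),('heel bot L',(192,241),0)]: print(n,ray(d,*f(*p),z))
d=dict(np.load('pics/side0.npz'))
g=lambda x,y:(200+x/4.4,170+y/4.4)
print('+x end',ray(d,*g(235,172),50),'end',ray(d,*g(405,335),45),ray(d,*g(150,285),50))
for n,p,z in [('heel top R',(616,206),28),('heel top L',(575,172),28),('thin ',(507,269),2),('heel bot',(616,238),0)]: print(n,ray(d,*g(*p),z))
E
```

```text
[[-0.     0.954  0.3  ]
 [ 0.001  0.3   -0.954]
 [-1.     0.    -0.001]] [ 187.47280506 -595.77234189  222.07164736] [-1.285  0.424  1.63   0.     1.089 -0.019]
+x end [736.28130436 202.25298199  50.        ]
-y/+y end [801.70294957  56.96138361  45.        ]
heel top L [639.57980354 -99.05704519  28.        ]
heel top R [591.77959863 -71.55100878  28.        ]
thin near [678.79131263 -29.61086745   2.        ]
heel bot L [ 637.31918375 -100.57981993    0.        ]
+x end [788.67622102  62.44058556  50.        ] end [585.34051742 148.33230171  45.        ] [739.76688349 196.9800344   50.        ]
heel top R [581.54450013 -71.85694881  28.        ]
heel top L [628.65992855 -94.48281812  28.        ]
thin  [619.47524416  -2.53833383   2.        ]
heel bot [584.70783793 -77.56447421   0.        ]
```

Request:
send_rows:
  rows:
    - [0,33,-21,0]
    - [0,33,-21,0]
    - [0,33,-21,0]
    - [0,33,-21,0]
    - [0,33,-21,0]
    - [0,33,-21,0]
    - [0,33,-21,0]
    - [0,33,-21,0]
    - [0,33,-21,0]
    - [0,33,-21,0]
  fingers: 0.34

```text
t: 0.98
ee_pos: [444.0, -289.9, 219.5]
orientation: [0.991, 1.335, -0.993]
ft_force: [0.0, -0.5, -0.4]
width: 30.0
```

Request:
send_rows:
  rows:
    - [0,33,-21,0]
    - [0,33,-21,0]
    - [0,33,-21,0]
    - [0,33,-21,0]
    - [0,33,-21,0]
    - [0,33,-21,0]
    - [0,18,-12,0]
    - [0,0,0,-0.12]
    - [0,0,0,-0.12]
    - [0,0,0,-0.12]

```text
t: 1.82
ee_pos: [622.0, -74.4, 217.1]
orientation: [0.705, 1.457, -0.704]
ft_force: [-0.5, -0.7, 0.2]
width: 29.4
```

Request:
send_rows:
  rows:
    - [0,0,0,-0.12]
    - [0,0,0,-0.12]
    - [0,0,0,-0.12]
    - [0,0,0,-0.11]
    - [0,0,0,0]
    - [0,0,0,0]

```text
t: 2.32
ee_pos: [621.0, -72.7, 214.8]
orientation: [0.323, 1.554, -0.321]
ft_force: [-0.6, -0.4, -0.1]
width: 29.7
```

```bash
cat > st.py <<'E'
from h import *
from scipy.spatial.transform import Rotation as R
def st():
    o=ctrl.get_obs();M=R.from_rotvec(o['orientation']).as_matrix()
    print('t',round(o['t'],2),'ee',np.round(o['ee_pos'],1),'yaw_y',round(np.degrees(np.arctan2(M[1,1],M[0,1])),2),'xaxis',M[:,0].round(3),'F',np.round(o['ft_force'],1),'w',round(o['width'],1),'q6',round(o['qpos'][5],2)); return o,M
E
python3 - <<'E'
from st import *
st(); d=grab('wrist','wrist1'); print(d['mtx'])
E
```

```text
t 2.32 ee [621.  -72.7 214.8] yaw_y 66.51 xaxis [-0.007  0.003 -1.   ] F [-0.6 -0.4 -0.1] w 29.7 q6 0.27
[[338.24302168   0.         317.35008304]
 [  0.         338.24302168 242.90551639]
 [  0.           0.           1.        ]]
```

View pics/wrist1.png

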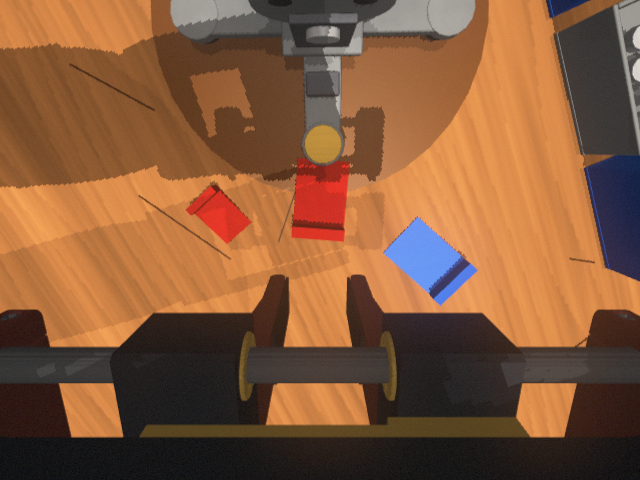

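The wrist view shows the pad at (323,144), the wedge's heel edge from (292,238) to (344,240), and the blue and small red wedges clear to either side. I'll work out the poses from this.

```bash
python3 - <<'E'
from h import *
d=dict(np.load('pics/wrist1.npz')); im=d['img']; P=cloud(d)
hsv=cv2.cvtColor(im,cv2.COLOR_RGB2HSV).astype(int)
red=((hsv[...,0]<4)|(hsv[...,0]>174))&(hsv[...,1]>150)&(hsv[...,2]>60)
red[:150]=0; red[250:]=0; red[:,:275]=0; red[:,370:]=0
q=P[red]; q=q[(q[:,2]>-5)&(q[:,2]<40)]
h=q[q[:,2]>22]; print(len(q),len(h),'heel top',cv2.minAreaRect(h[:,:2].astype(np.float32)),h[:,2].mean())
r=q[q[:,2]<18]; print('ramp',cv2.minAreaRect(r[:,:2].astype(np.float32)),r[:,:2].min(0))
# side edges of the ramp
vs=range(172,215,3)
E_=[]
for v in vs:
    u=np.where(red[v])[0]; E_.append([u.min(),u.max(),v])
L=np.array([ray(d,a,v,7)[:2] for a,b,v in E_]);Rr=np.array([ray(d,b,v,7)[:2] for a,b,v in E_])
for X in (L,Rr):
    vx,vy,x0,y0=cv2.fitLine(X.astype(np.float32),cv2.DIST_HUBER,0,.01,.01).ravel(); print('edge ang',np.degrees(np.arctan2(vy,vx)),x0,y0)
yel=(abs(hsv[...,0]-23)<6)&(hsv[...,1]>120)&(hsv[...,2]>90); yel[:122]=0;yel[168:]=0;yel[:,:300]=0;yel[:,348:]=0
m=cv2.moments(yel.astype(np.uint8),True);c=(m['m10']/m['m00'],m['m01']/m['m00']);print('pad',c,m['m00'],ray(d,*c,44),P[yel].mean(0))
for p in [(292,239),(344,240)]: print(ray(d,*p,28), ray(d,*p,0))
print('stand arm ends',ray(d,194,14,45),ray(d,450,14,45))
E
```

```text
3401 549 heel top ((615.0460205078125, -83.43155670166016), (12.296396255493164, 54.68691635131836), 61.65667724609375) 27.362423678338626
ramp ((633.8934326171875, -47.97850036621094), (69.01422119140625, 55.44847106933594), 61.8546142578125) [595.84491064 -90.92936886]
edge ang 61.30043 608.0982 -38.92747
edge ang 63.09482 658.4602 -58.94126
pad (322.5632798573975, 143.69786096256684) 1122.0 [655.68955861  -2.15793121  44.        ] [655.64517468  -2.23961309  44.13625676]
[587.63584903 -78.52467216  28.        ] [582.50633687 -84.34557545   0.        ]
[ 638.03743357 -101.46872513   28.        ] [ 636.96155118 -109.13494137    0.        ]
stand arm ends [596.60562542 139.88400465  45.        ] [797.3389529   52.16584007  45.        ]
```

Request:
send_rows:
  rows:
    - [0,0,0,0.08]
    - [0,-20,0,0]
    - [0,-20,0,0]
    - [0,0,0,0]
    - [0,0,0,0]

```text
t: 2.78
ee_pos: [601.5, -108.2, 214.3]
orientation: [0.399, 1.542, -0.398]
ft_force: [0.2, 0.3, 0.6]
width: 29.8
```

```bash
python3 - <<'E'
from st import *
o,M=st(); t=np.array([601.8,-108.1,10])-o['ee_pos']; print('tool delta',M.T@t)
E
```

```text
t 2.78 ee [ 601.5 -108.2  214.3] yaw_y 60.9 xaxis [-0.007  0.003 -1.   ] F [0.2 0.3 0.6] w 29.8 q6 0.31
tool delta [204.31650599   0.41894937   1.76739635]
```

Request:
send_rows:
  rows:
    - [30,0,0,-0.02]
    - [30,0,0,0]
    - [30,0,0,0]
    - [30,0,0,0]
    - [25,0,0,0]
    - [15,0,0,0]
    - [8,0,0,0]
    - [0,0,0,0]
    - [0,0,0,0]

```text
t: 3.53
ee_pos: [607.9, -103.8, 42.6]
orientation: [0.394, 1.533, -0.389]
ft_force: [0.2, 0.1, 0.1]
width: 29.9
```

```bash
python3 - <<'E'
from st import *
o,M=st(); t=np.array([601.8,-108.1,10])-o['ee_pos']; print('tool delta',M.T@t)
grab('wrist','wrist2')
E
```

```text
t 3.53 ee [ 607.9 -103.8   42.6] yaw_y 61.4 xaxis [ 0.003  0.003 -1.   ] F [0.2 0.1 0.1] w 29.9 q6 0.31
tool delta [32.55815795 -6.80330514 -3.39232911]
```

View pics/wrist2.png

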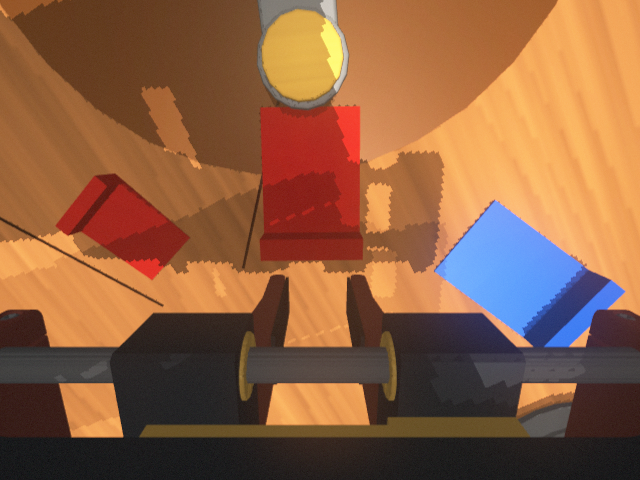

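Seen from the wrist, the wedge edges run parallel to the tool, with its centre at column 311 against 317 for the fingers. I'll shift 3 mm left and 7 mm back, then descend behind the heel.

Request:
send_rows:
  rows:
    - [0,-7,-3,0]
    - [0,-1,0,0]
    - [10,0,0,0]
    - [10,0,0,0]
    - [8,0,0,0]
    - [0,0,0,0]
    - [0,0,0,0]

```text
t: 4.17
ee_pos: [604.7, -110.9, 17.3]
orientation: [0.395, 1.523, -0.389]
ft_force: [-0.5, 0.6, 0.0]
width: 29.8
```

```bash
python3 - <<'E'
from st import *
o,M=st(); t=np.array([601.8,-108.1,10])-o['ee_pos']; print('tool delta',M.T@t)
E
```

```text
t 4.17 ee [ 604.7 -110.9   17.3] yaw_y 61.33 xaxis [ 0.012  0.001 -1.   ] F [-0.5  0.6  0. ] w 29.8 q6 0.29
tool delta [ 7.23688846  0.97771453 -3.94395444]
```

Request:
send_rows:
  rows:
    - [5,0,-4,0]
    - [0,0,0,0]
    - [0,6,0,0]
    - [0,5,0,0]
    - [0,5,0,0]
    - [0,5,0,0]
    - [0,5,0,0]
    - [0,0,0,0]

```text
t: 4.83
ee_pos: [613.4, -84.1, 11.3]
orientation: [0.393, 1.526, -0.39]
ft_force: [-0.1, 0.5, 0.2]
width: 30.2
```

```bash
cat > look.py <<'E'
from st import *
import sys
o,M=st(); rel=np.array(o['ee_pos'])[:2]-np.array([612.2,-88.7]); u=np.array([.471,.882]); print('tcp past heel start: along',rel@u,'lat',rel@np.array([-.882,.471]))
tag=sys.argv[1]
grab('wrist','w'+tag); 
for n,b in [('scene',(230,230,430,340)),('side',(210,180,350,280))]:
    d=grab(n,n+tag); x0,y0,x1,y1=b
    cv2.imwrite(f'pics/c{n}{tag}.png',cv2.resize(d['img'][y0:y1,x0:x1],None,fx=3.9,fy=3.9,interpolation=cv2.INTER_CUBIC)[:,:,::-1])
E
python3 look.py 3
```

```text
t 4.83 ee [613.4 -84.1  11.3] yaw_y 61.37 xaxis [ 0.009 -0.    -1.   ] F [-0.1  0.5  0.2] w 30.2 q6 0.34
tcp past heel start: along 4.589312337452084 lat 1.1249338526957913
```

View pics/w3.png

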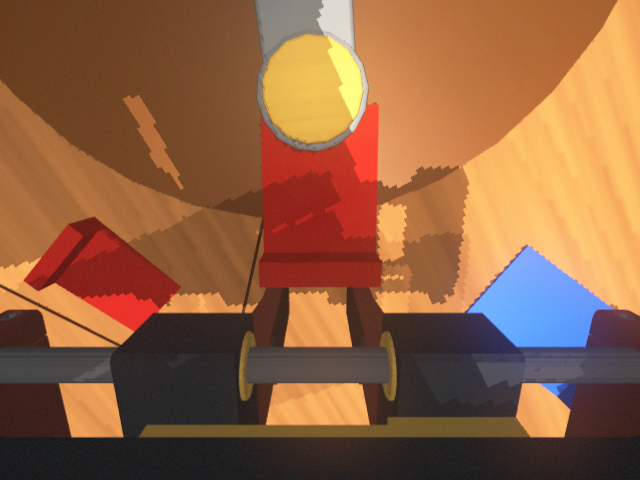

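View pics/cscene3.png

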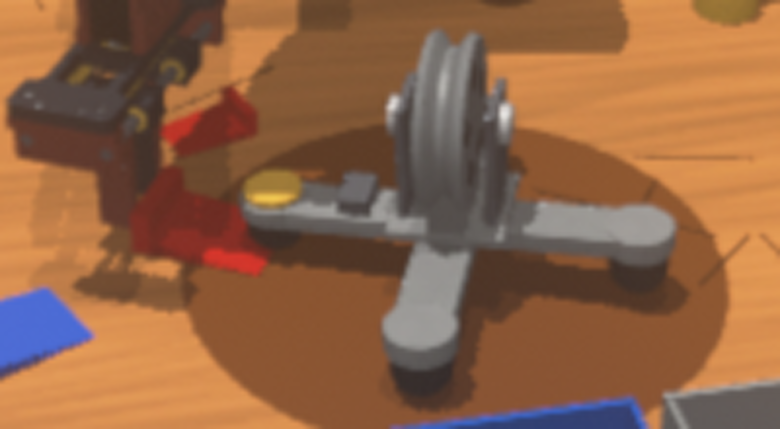

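```bash
cat > meas.py <<'E'
from h import *
import sys
d=dict(np.load(f'pics/w{sys.argv[1]}.npz')); im=d['img']; P=cloud(d)
hsv=cv2.cvtColor(im,cv2.COLOR_RGB2HSV).astype(int)
red=((hsv[...,0]<4)|(hsv[...,0]>174))&(hsv[...,1]>150)&(hsv[...,2]>60)
red[:,:245]=0; red[:,395:]=0; red[345:]=0
h=P[red&(P[...,2]>22)&(P[...,2]<34)]
rc=cv2.minAreaRect(h[:,:2].astype(np.float32)); print('heel top',rc,h[:,2].mean())
a=np.radians(rc[2]) if rc[1][0]<rc[1][1] else np.radians(rc[2]-90)
u=np.array([np.cos(a),np.sin(a)]); u=u if u[1]>0 else -u
org=np.array(rc[0])+35*u
yel=(abs(hsv[...,0]-24)<7)&(hsv[...,1]>110)&(hsv[...,2]>80)&(P[...,2]>36)&(P[...,2]<62)
q=P[yel]; b=cv2.fitEllipse(np.argwhere(yel)[:,::-1].astype(np.float32)) if 0 else None
A=np.c_[q[:,:2],np.ones(len(q))]; co=np.linalg.lstsq(A,q[:,2],rcond=None)[0]
(cx,cy),r=cv2.minEnclosingCircle(q[:,:2].astype(np.float32))
s=np.array([.40,.916]); tilt=co[:2]@s
pad=np.array([cx,cy]); foot=pad+s*46*tilt  # foot under the pad
w=foot-org
print('head',np.degrees(np.arctan2(u[1],u[0])),'org',org,'pad',pad,'r',r,'z',q[:,2].mean(),'pad slope along x',tilt,'side',co[:2]@np.array([-.916,.4]))
print('foot in wedge x',w@u,'y',w@np.array([-u[1],u[0]]))
E
python3 meas.py 3; cp pics/wrist1.npz pics/wi.npz; python3 meas.py i
```

```text
heel top ((622.6334838867188, -69.15042114257812), (14.192218780517578, 55.28923416137695), 61.65730285644531) 27.067076851538037
head 61.65730285644531 org [639.24953138 -38.34608759] pad [655.71246338  -1.41745448] r 18.094953536987305 z 45.25305692443038 pad slope along x 0.053281014071798596 side -0.0018880231417941064
foot in wedge x 42.758797419664305 y 3.245212741335588
heel top ((615.0460205078125, -83.43155670166016), (12.296396255493164, 54.68691635131836), 61.65667724609375) 27.362423678338626
head 61.65667724609375 org [631.66240435 -52.62740458] pad [655.31317139  -2.66925812] r 17.85767936706543 z 42.94778683288625 pad slope along x 0.07282685040893842 side -0.003426601671014781
foot in wedge x 58.53432475730794 y 3.17981387709952
```

Request:
send_rows:
  rows:
    - [0,5,0,0]
    - [0,5,0,0]
    - [0,5,0,0]
    - [0,5,0,0]
    - [0,5,0,0]
    - [0,0,0,0]

```text
t: 5.48
ee_pos: [624.9, -62.5, 11.5]
orientation: [0.393, 1.528, -0.392]
ft_force: [0.2, -0.8, 0.4]
width: 29.7
```

```bash
python3 look.py 4; python3 meas.py 4
```

```text
t 5.48 ee [624.9 -62.5  11.5] yaw_y 61.28 xaxis [ 0.007 -0.001 -1.   ] F [ 0.2 -0.8  0.4] w 29.7 q6 0.38
tcp past heel start: along 29.10579748286179 lat 1.147084184988142
heel top ((634.1849975585938, -47.463356018066406), (14.507756233215332, 55.546783447265625), 62.20158386230469) 27.06419821891888
head 62.201583862304695 org [650.50767411 -16.50257066] pad [ 6.56157898e+02 -5.15381575e-01] r 18.297426223754883 z 48.62204935010426 pad slope along x 0.02331662385615715 side -0.0019539542329415076
foot in wedge x 17.84638789995671 y 2.5363399598334806
```

View pics/w4.png

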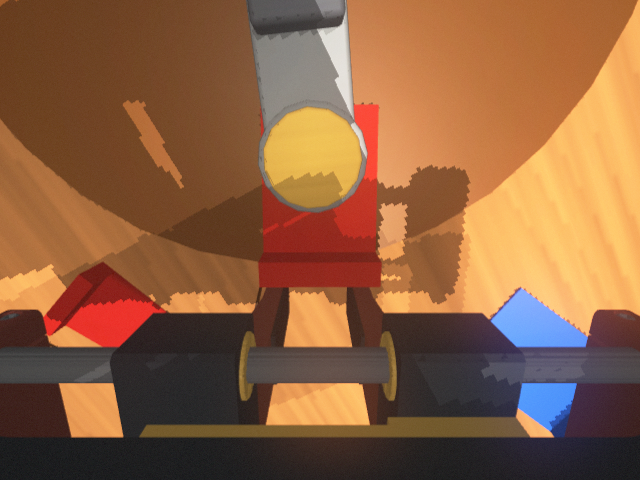

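The wedge is tracking straight: the foot is at wedge x = 18 mm, y = 2.5 mm, with a slope of 0.023. About 16 mm more is needed.

Request:
send_rows:
  rows:
    - [0,4,0,0]
    - [0,4,0,0]
    - [0,4,0,0]
    - [0,3,0,0]
    - [0,0,0,0]

```text
t: 6.05
ee_pos: [631.6, -49.8, 11.5]
orientation: [0.392, 1.529, -0.394]
ft_force: [-1.3, -1.6, 0.8]
width: 29.9
```

```bash
python3 look.py 5; python3 meas.py 5
```

```text
t 6.05 ee [631.6 -49.8  11.5] yaw_y 61.25 xaxis [ 0.006 -0.002 -1.   ] F [-1.3 -1.6  0.8] w 29.9 q6 0.41
tcp past heel start: along 43.461356307586335 lat 1.1847538700152684
heel top ((640.810302734375, -34.52410125732422), (13.817014694213867, 55.61158752441406), 61.5802116394043) 27.255854688228446
head 61.58021163940429 org [657.46778227  -3.7421524 ] pad [ 6.56396484e+02 -2.30787218e-01] r 18.711278915405273 z 50.558615477881425 pad slope along x 0.010187826000088156 side -0.003603035413794904
foot in wedge x 3.045085220550047 y 2.6527856144576174
```

View pics/w5.png

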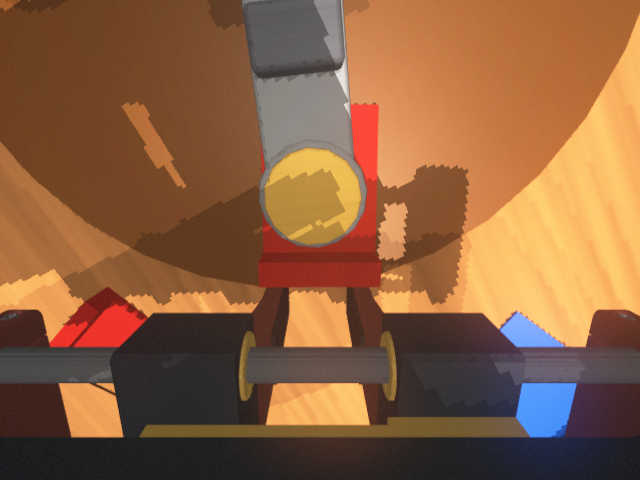

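View pics/cscene5.png

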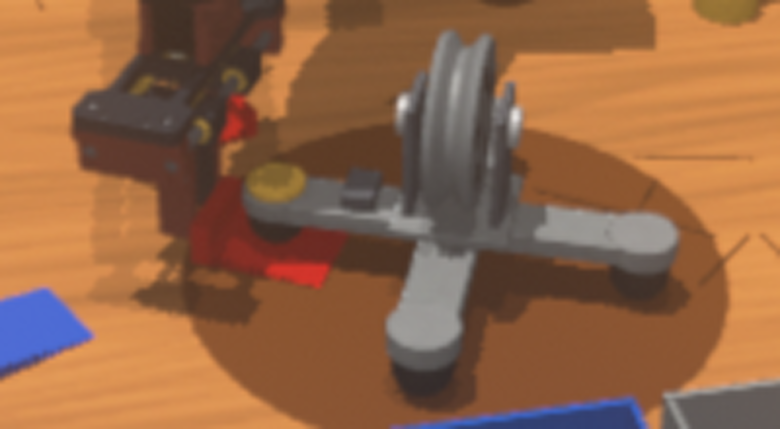

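Request:
send_rows:
  rows:
    - [0,4,0,0]
    - [0,2,0,0]
    - [0,0,0,0]

```text
t: 6.45
ee_pos: [633.3, -46.6, 11.6]
orientation: [0.39, 1.53, -0.396]
ft_force: [0.1, -0.2, -0.7]
width: 29.9
```

```bash
python3 look.py 6; python3 meas.py 6
```

```text
t 6.45 ee [633.3 -46.6  11.6] yaw_y 61.28 xaxis [ 0.003 -0.005 -1.   ] F [ 0.1 -0.2 -0.7] w 29.9 q6 0.42
tcp past heel start: along 47.11213847035239 lat 1.2213256701241062
heel top ((642.744873046875, -30.889923095703125), (12.620504379272461, 55.724937438964844), 61.28617858886719) 27.258810073578143
head 61.28617858886719 org [ 6.59560101e+02 -1.93862796e-01] pad [ 6.56446960e+02 -6.07027672e-02] r 18.661392211914062 z 50.91607271171015 pad slope along x 0.005417077922023819 side -0.003996569460695498
foot in wedge x -1.130803744038006 y 2.8165369887052503
```

Request:
send_rows:
  rows:
    - [0,3,0,0]
    - [0,1,0,0]
    - [0,0,0,0]

```text
t: 6.85
ee_pos: [633.8, -45.6, 11.7]
orientation: [0.387, 1.533, -0.398]
ft_force: [0.4, 0.1, -0.1]
width: 30.0
```

```bash
python3 look.py 7; python3 meas.py 7
```

```text
t 6.85 ee [633.8 -45.6  11.7] yaw_y 61.3 xaxis [ 0.    -0.007 -1.   ] F [ 0.4  0.1 -0.1] w 30.0 q6 0.42
tcp past heel start: along 48.135478434361694 lat 1.2776126837938802
heel top ((642.9894409179688, -29.86027717590332), (13.096549034118652, 55.38081741333008), 60.654502868652344) 27.296883540625757
head 60.654502868652344 org [6.60142058e+02 6.48536519e-01] pad [ 6.56551697e+02 -1.45237166e-02] r 18.722898483276367 z 51.055791308116916 pad slope along x 0.003938055570351744 side -0.0028977337730598167
foot in wedge x -2.1573700511665415 y 2.82285660246793
```

View pics/cscene7.png

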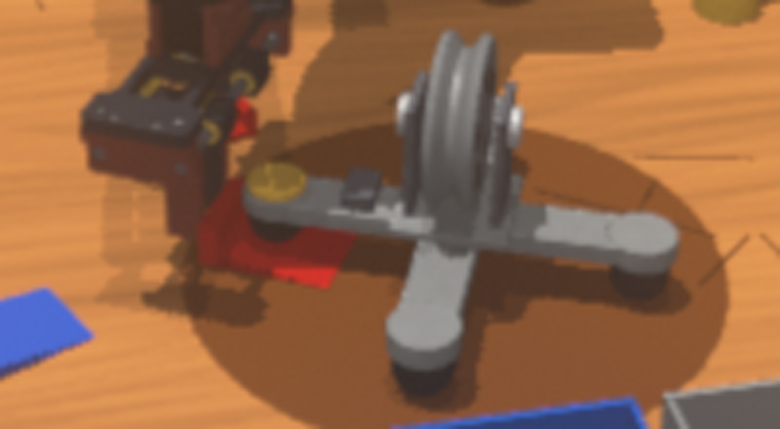

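Level to within about 0.004 rad, with the foot at wedge x = -2 mm, y = 3 mm. Next: back off, rise and shut the fingers.

Request:
send_rows:
  rows:
    - [0,-8,0,0]
    - [0,-12,0,0]
    - [0,-4,0,0]
    - [-20,0,0,0]
    - [-35,0,0,0]
    - [-35,0,0,0]
    - [-10,0,0,0]
    - [0,0,0,0]

```text
t: 7.67
ee_pos: [618.6, -68.6, 112.9]
orientation: [0.39, 1.537, -0.398]
ft_force: [0.3, -0.5, -0.5]
width: 29.9
```

Request:
send_rows:
  rows:
    - [0,0,0,0]
    - [0,0,0,0]
    - [0,0,0,0]
  fingers: 0

```text
t: 7.92
ee_pos: [617.8, -69.1, 111.4]
orientation: [0.391, 1.537, -0.399]
ft_force: [0.8, 0.2, -0.4]
width: 13.4
```

```bash
python3 look.py 8; python3 meas.py 8;python3 - <<'E'
from st import *
o,M=st(); print('to pad',M.T@(np.array([656.5,0,52])-o['ee_pos']))
E
```

```text
t 7.92 ee [617.8 -69.1 111.4] yaw_y 61.17 xaxis [-0.003 -0.004 -1.   ] F [ 0.8  0.2 -0.4] w 13.4 q6 0.38
tcp past heel start: along 19.91954986467233 lat 4.265328257426671
heel top ((643.3411254882812, -29.792198181152344), (11.624232292175293, 54.93427276611328), 61.148345947265625) 27.299785844055943
head 61.148345947265625 org [660.23014791   0.86332206] pad [6.56822754e+02 4.41657454e-01] r 17.813201904296875 z 50.994080482048595 pad slope along x 0.00400495567099092 side -0.0034226016669882562
foot in wedge x -1.8301749854605407 y 2.7978560385113913
t 8.07 ee [617.7 -69.  111.2] yaw_y 61.18 xaxis [-0.004 -0.004 -1.   ] F [ 0.4  0.1 -0.2] w 1.9 q6 0.38
to pad [58.7905377  79.47152129  0.86298351]
```

View pics/w8.png

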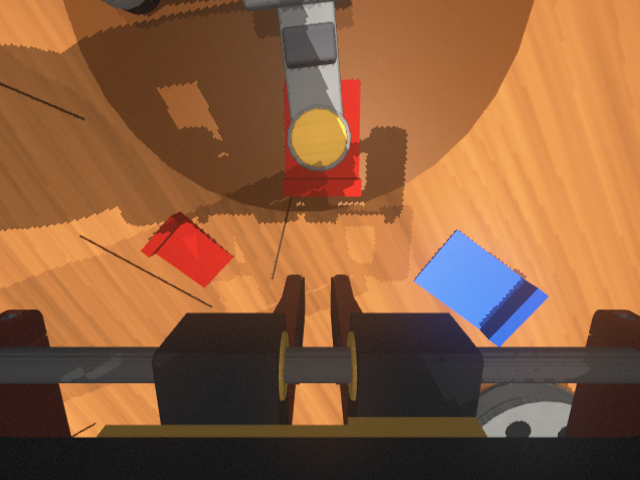

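With the robot clear, the wedge at (323,140) has stayed put and the stand is level. Moving over the pad.

Request:
send_rows:
  rows:
    - [0,30,0,0]
    - [0,30,0,0]
    - [0,18,0,0]
    - [0,0,0,0]
    - [20,0,0,0]
    - [15,0,0,0]
    - [0,0,0,0]
    - [0,0,0,0]

```text
t: 8.73
ee_pos: [653.1, 0.7, 68.6]
orientation: [0.389, 1.546, -0.401]
ft_force: [0.7, -0.4, -0.3]
width: 0.3
```

```bash
python3 - <<'E'
from st import *
o,M=st(); print('to pad',M.T@(np.array([656.5,0,52])-o['ee_pos']))
E
```

```text
t 8.73 ee [653.1   0.7  68.6] yaw_y 61.18 xaxis [-0.013 -0.004 -1.   ] F [ 0.7 -0.4 -0.3] w 0.3 q6 0.49
to pad [16.5904072   1.21419452  3.50325049]
```

Request:
send_rows:
  rows:
    - [8,0,3,0]
    - [4,0,0,0]
    - [3,0,0,0]
    - [2,0,0,0]

```text
t: 9.07
ee_pos: [655.8, -2.6, 51.9]
orientation: [0.39, 1.545, -0.402]
ft_force: [-6.5, 1.9, 20.6]
width: 0.5
```

Request:
send_rows:
  rows:
    - [0.5,0,0,0]
    - [0.5,0,0,0]
    - [0.5,0,0,0]

```text
t: 9.32
ee_pos: [655.9, -2.6, 52.2]
orientation: [0.392, 1.545, -0.402]
ft_force: [-1.8, 0.9, 2.2]
width: 0.8
```

```bash
python3 look.py 9; python3 -c "
from st import *
st()"
```

```text
t 9.32 ee [655.9  -2.6  52.2] yaw_y 61.04 xaxis [-0.012 -0.004 -1.   ] F [-1.8  0.9  2.2] w 0.8 q6 0.49
tcp past heel start: along 96.55539550111749 lat 2.0483795060322847
t 9.47 ee [655.9  -2.6  52.1] yaw_y 61.05 xaxis [-0.012 -0.004 -1.   ] F [-2.6 -0.1  5.7] w 0.3 q6 0.49
```

View pics/cscene9.png

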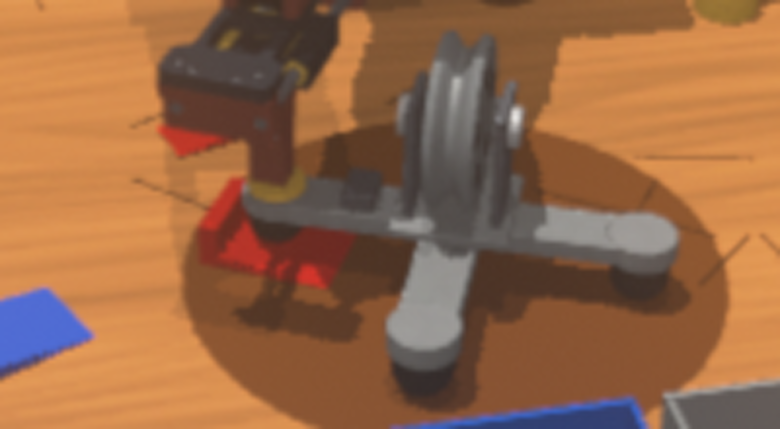

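The fingertip is on the pad and the stand is level, but the force relaxed to about 2–6 N. I'll press harder and hold.

Request:
send_rows:
  rows:
    - [2,0,0,0]
    - [2,0,0,0]

```text
t: 9.63
ee_pos: [656.0, -2.6, 51.8]
orientation: [0.391, 1.545, -0.402]
ft_force: [-9.0, 0.9, 23.4]
width: 0.6
```

Request:
send_rows:
  rows:
    - [2,0,0,0]
    - [2,0,0,0]

```text
t: 9.8
ee_pos: [655.9, -2.6, 51.9]
orientation: [0.391, 1.545, -0.402]
ft_force: [-7.8, 0.9, 17.7]
width: 0.6
```

Request:
send_rows:
  rows:
    - [2,0,0,0]
    - [2,0,0,0]

```text
t: 9.97
ee_pos: [656.0, -2.6, 51.9]
orientation: [0.391, 1.545, -0.402]
ft_force: [-8.1, 1.0, 18.7]
width: 0.4
```

Request:
send_rows:
  rows:
    - [2,0,0,0]
    - [2,0,0,0]
    - [-1,0,0,0]
    - [-5,0,0,0]
    - [-20,0,0,0]
    - [-30,0,0,0]
    - [-30,-10,0,0]
    - [-20,-30,0,0]
    - [0,-30,0,0]
    - [0,0,0,0]

```text
t: 10.8
ee_pos: [623.9, -64.7, 163.0]
orientation: [0.386, 1.543, -0.4]
ft_force: [-0.5, 0.1, -0.2]
width: 0.5
```

```bash
python3 look.py 10; python3 meas.py 10
```

```text
t 10.8 ee [623.9 -64.7 163. ] yaw_y 61.3 xaxis [-0.01  -0.006 -1.   ] F [-0.5  0.1 -0.2] w 0.5 q6 0.39
tcp past heel start: along 26.647877640431417 lat 0.9541534688180004
heel top ((643.0991821289062, -30.194995880126953), (10.588943481445312, 55.15639114379883), 61.43061065673828) 27.25194754428321
head 61.43061065673829 org [6.59836977e+02 5.43354926e-01] pad [6.56569275e+02 3.02544385e-01] r 17.94209861755371 z 50.97346285512548 pad slope along x 0.007010581338602013 side -0.005936279310263188
foot in wedge x -1.4530606880078776 y 2.7826391996599393
```

View pics/w10.png

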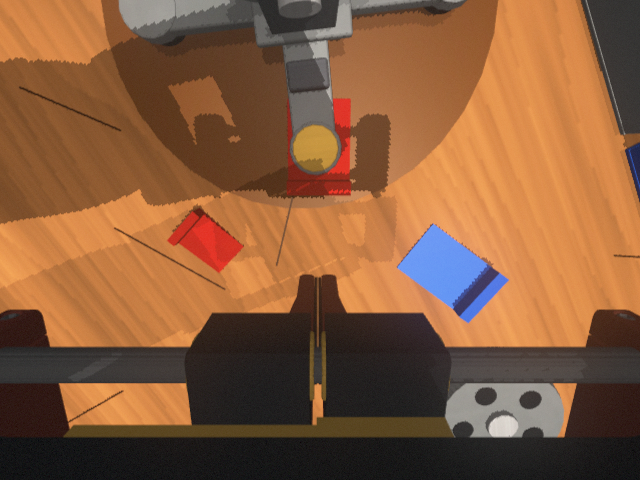

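View pics/cside10.png

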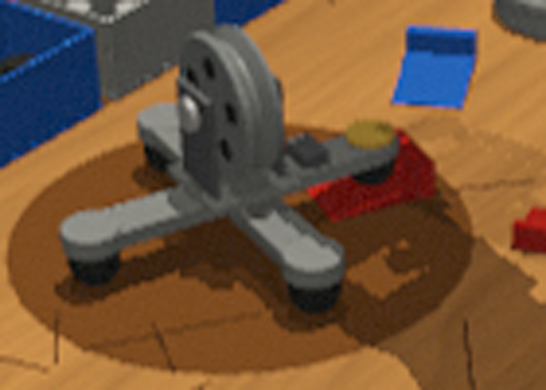

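The wrist picture shows the pad at (315,148) over the wedge and the stand level, with nothing touched. The side crop shows the foot on the ramp. Handing in.

```bash
python3 -c "
from workcell import ctrl
print(ctrl.close_job())"
```

```text
the job is handed in; nothing more can be done
None
```

I pushed the large red wedge about 60 mm, thin end first, with two fingertips on its heel until the stand sat level. I then pressed the brass pad with shut fingertips, backed off upward and handed the job in at about 11 s.

**Last checks:**
- **Shim position:** the short foot is at wedge x ≈ -1.5 mm, y ≈ +2.8 mm, unchanged by the press.
- **Level:** the slope across the pad fell from 0.073 rad to 0.004–0.007 rad. The pad top measured 51.0 mm against about 52 mm nominal.
- **Press:** the wrist read 18–23 N at three readings spanning about 0.35 s. An earlier touch had relaxed to about 2–6 N, so I pressed again.
- **Stand and bystanders:** the pad moved only 1–3 mm, mostly from levelling. Nothing else was seen to have moved.

**Disagreements:** the last slope reading was 0.007, against 0.004 before the press. The pad height did not change, so I took that as depth noise. A sideways force of about 8 N showed during the press, but the foot did not shift on the wedge.

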